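# Park the frying pan under the wire rack

## Robot

A 6-joint arm with a two-finger parallel gripper is mounted at the origin on the work surface. World frame = base frame: x ahead of the robot, y to its left, z up, the work surface at z = 0. Lengths are in mm, angles in rad, forces in N, time in s.
With the tool pointing down it reaches from about 350 to 775 mm from the base axis. Payload 7.3 kg.
Tool frame: the origin (TCP) lies on the centre line of the jaws, within the pads' length; the fingertips stand 22 mm ahead of it and the grasp point (between the pads) lies 3 mm ahead of it; z points along the fingers, y is the direction in which the jaws open and shut (so a half turn about z gives the same grasp; the last joint's range is limited). The gripper opens to 92 mm and grips with 3 to 60 N. Pads are 19 mm wide; open, the fingers measure 130 mm over their backs; the gripper's body (75 mm by 190 mm) begins 47 mm behind the grasp point.
Start: joints at [0.977, 0.342, 1.524, -0, 1.275, -0.146], TCP at [227.304, 473.261, 248.741] pointing down, gripper open.
Joint ranges: [-2.53, 2.53], [-0.77, 2.02], [0.04, 2.7], [-1, 4.14], [0.28, 2.66], [-3.11, 3.11]. Speed limits (rad/s): [2.57, 2.57, 3.14, 3.14, 3.14, 3.14].

## Interface

Orientations are given as [roll, pitch, yaw] about the fixed x, y, z axes, in that order (R = Rz(yaw) Ry(pitch) Rx(roll)).
In Python, from plant import bot gives the robot as it stands.
- The arm moves only by the tool play_rows, never from a script. Its argument "moves" is one flat list of numbers, 5 for each row, row after row: the closure in counts, from 0 (fully open) to 255 (shut), then the shift along the tool's x, y, z in mm, then the turn about the tool's z in degrees. A call has 1 to 8 rows; each row is the pose to reach, as a shift and turn from the pose commanded when the call began, along the tool's axes at that moment; what a row does not reach only later rows make up. A row lasts 1/12 s, in which the tool goes at most 41.7 mm and 7.16 degrees, less where a joint would pass 70% of its speed; a pose out of reach is approached as far as the arm can. A call with a gripper value outside its range is refused whole. The fingers move at their own pace and stop on an object; the grip force is fixed at half the most. Time passes only in rows, so rows that repeat a pose let the fingers close. It gives the time, the measured TCP pose, the force and the opening at its end, in the units of the state.
- bot.get_obs(): the state, without advancing time (a new reading comes with each control period).
- bot.capture(name): name is "scene" or "top" or "wrist"; returns a dict with "color" (384x512x3 uint8, red, green, blue), "fx", "fy", "cx", "cy" (pixels), "k1" (the pictures are not rectified: a ray, as slopes to the right and down, at radius r is drawn at 1 + k1 r^2 times it, then the intrinsics apply), "world_to_cam" (4x4, takes a point from world to camera coordinates); the wrist camera has in their place "T_tool_cam" (4x4, takes a point from camera to tool coordinates, whose origin is the TCP and whose axes are the flange's). Camera axes: x right, y down, z forward; pixel columns grow to the right and rows downward; lengths in mm; the calibration is good to about 2 mm. A picture is of the moment at which its call begins: read the wrist's pose just before it. There is no depth.
- bot.close_job(): hands the job in, once; it reports no verdict.
The state is a dict: "time": time; "joint_positions": joint angles; "dq": joint speeds; "tau": joint torques, N m; "tool_pos": TCP position; "tcp_rot": TCP orientation; "contact_force": force on the tool from outside, world axes, zero at the start; "moment": the same for the moment, N m; "grip_width": finger opening in mm.
Only numpy, scipy, OpenCV 4.12 (cv2) and the standard library are available. Lean on these libraries where they do the work, as an engineer would, in place of code of your own. Each camera call takes 0.05 s, during which the arm holds its last target.

## Task

Slide the low black frying pan with the red handle along the counter and under the wire rack, into the empty bay, until its round body sits centred on the green mat and its handle points straight out of the front of the rack. Do not pick the pan up, do not touch the rack with the pan or the gripper, leave the other kitchenware where it is, and let go of the pan when it is parked.

Things in the scene. Friction and masses are not known exactly. Their poses are not given: they have to be found in the camera images.
- pan_centre (a point): Centre of the round body of the low black frying pan (loose, about 0.4 to 0.65 kg, standing on the counter), half-way up, 22.5 mm above the counter. The round body is 160 mm across at the rim, 120 mm across at the foot and 45 mm tall. Its x axis points from the handle through the centre to the far rim, z up; the red handle runs along -x.
- pan_grip (a point): Grasp point on the pan's red handle, in the middle of the handle's width and thickness, 160 mm from the pan's centre along its -x axis and 42 mm above the counter. The red handle is level, 20 mm wide (along y), 14 mm thick (35 to 49 mm above the counter) and runs from 105 to 235 mm from the pan's centre. Same axes as the pan.
- bay (a point): Middle of the front opening of the empty bay, on the counter below the rack's front edge. x points straight into the rack, y left. The thin round green mat (176 mm across, under 1 mm thick, flat on the counter; the pan slides freely over it) marks where to park the pan: its centre lies 100 mm along +x from this point. It may be the left or the right bay.
- rack: Fixed wire rack of steel rods, open front and back. Origin on the counter below the middle of its front edge; x into the rack, y left. 240 mm deep, 520 wide; underside 90 mm, top 100 mm above the counter. 10 mm legs near the front and back edges at y = -255, 0, 255 mm make two bays 245 mm wide. Three fixed jars stand on it (x 176 to 224 mm), up to 169 mm above the counter.
- tub_front (a point): Blue food tub with a white lid, 178 mm (x) by 148 mm (y) by 60 mm tall, standing in the other bay of the rack. This point: middle of its front face, 30 mm up; the tub lies along +x from it. Leave it there.
- saucepan: Tall steel saucepan with a black handle, 160 mm across and 115 mm tall, too tall for the rack, standing at one side. Origin under the centre of its round body; the handle runs along its -x axis to 220 mm from the centre, 95 mm up. Leave it there.
- bowl: Steel mixing bowl, 200 mm across and 85 mm tall, standing at the other side. Origin under its centre. Leave it there.

How it is judged:
By the outcome, as a careful person would: the job done as asked, in the order asked, and still so for the second after the job is handed in, with the robot touching nothing.
It also fails if it takes over 42 s, if anything falls off the work surface, if the arm or the gripper's body presses on something with over 40 N, if the wrist force passes 120 N, or if a joint passes its speed limit or range.

## Working session

There is one attempt and no reset: what is moved stays moved. The work goes in short steps, Python scripts to look and compute and a tool call to move; the robot and the scene stay as the last step left them, time stands still between calls to the robot, and variables do not carry over. Pictures are saved under pics/ and viewed, and the job is handed in when it is done.

Besides the shell and the picture viewer there is one more tool, called after "Call:" as name(argument=value, ...) on one line, values as JSON. play_rows: Moves the arm, as the interface text tells. Its arguments: {"type":"object","properties":{"moves":{"type":"array","items":{"type":"number"}}},"required":["moves"]}

```bash
ls; mkdir -p pics
python3 - <<'E'
from plant import bot
import cv2
o=bot.get_obs();print({k:o[k] for k in("time","tool_pos","tcp_rot","contact_force","grip_width")})
for n in("scene","top"):
    c=bot.capture(n);cv2.imwrite(f"pics/{n}0.png",cv2.cvtColor(c["color"],cv2.COLOR_RGB2BGR));print(n,{k:c[k] for k in c if k!="color"})
E
```

```text
pics
{'time': 0.0, 'tool_pos': array([227.09271287, 472.93610594, 248.05575187]), 'tcp_rot': array([-3.14008850e+00, -1.95095918e-04,  2.69378402e+00]), 'contact_force': array([-0.20027884, -0.38785204, -0.01259491]), 'grip_width': 91.99378080170646}
scene {'fx': 472.44233062543327, 'fy': 472.44233062543327, 'cx': 255.66564925282688, 'cy': 181.9965941292118, 'k1': -0.2024841363411471, 'world_to_cam': array([[ 7.77325036e-01,  6.28968859e-01, -1.28048020e-02,
        -4.50944848e+02],
       [ 3.68921449e-01, -4.72237733e-01, -8.00555113e-01,
        -1.64949004e+02],
       [-5.09571147e-01,  6.17567565e-01, -5.99122315e-01,
         1.79059005e+03],
       [ 0.00000000e+00,  0.00000000e+00,  0.00000000e+00,
         1.00000000e+00]])}
top {'fx': 399.0692554054393, 'fy': 399.0692554054393, 'cx': 253.6520377195381, 'cy': 193.62482212275813, 'k1': -0.12578088003881252, 'world_to_cam': array([[-1.86176811e-02, -9.99773074e-01, -1.03528619e-02,
         2.78773591e+01],
       [-9.86251317e-01,  2.00644429e-02, -1.64029749e-01,
         5.79175006e+02],
       [ 1.64200251e-01,  7.15667014e-03, -9.86401064e-01,
         1.22596289e+03],
       [ 0.00000000e+00,  0.00000000e+00,  0.00000000e+00,
         1.00000000e+00]])}
```

View pics/scene0.png

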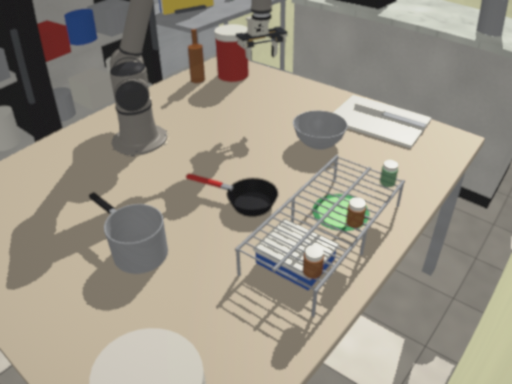

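View pics/top0.png

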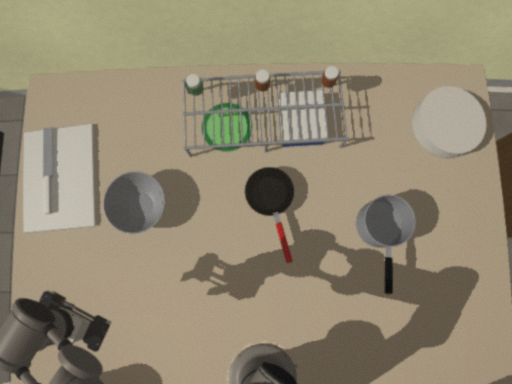

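```bash
cat > h.py <<'E'
import numpy as np,cv2
from plant import bot
def K(c): return np.array([[c["fx"],0,c["cx"]],[0,c["fy"],c["cy"]],[0,0,1]]),np.array([c["k1"],0,0,0,0.])
def cast(c,px,z,W=None):
    k,d=K(c); n=cv2.undistortPoints(np.float64(px).reshape(-1,1,2),k,d).reshape(-1,2)
    W=c["world_to_cam"] if W is None else W
    R,t=W[:3,:3],W[:3,3]; C=-R.T@t; r=np.c_[n,np.ones(len(n))]@R
    return C+r*((z-C[2])/r[:,2])[:,None]
def proj(c,P,W=None):
    k,d=K(c);W=c["world_to_cam"] if W is None else W
    return cv2.projectPoints(np.float64(P).reshape(-1,1,3),cv2.Rodrigues(W[:3,:3])[0],W[:3,3],k,d)[0].reshape(-1,2)
def big(m):
    n,l,s,_=cv2.connectedComponentsWithStats(m.astype(np.uint8)); return l==1+np.argmax(s[1:,4])
def circ(P):
    A=np.c_[2*P,np.ones(len(P))];s=np.linalg.lstsq(A,(P**2).sum(1),rcond=None)[0];return s[:2],np.sqrt(s[2]+s[:2]@s[:2])
def masks(c):
    h=cv2.cvtColor(c["color"],cv2.COLOR_RGB2HSV).astype(int);H,S,V=h[...,0],h[...,1],h[...,2]
    return dict(green=(H>45)&(H<75)&(S>110)&(V>60),red=((H<6)|(H>172))&(S>150)&(V>70),dark=(V<70))
E
python3 - <<'E'
from h import *
for n in("top","scene"):
    c=bot.capture(n);m=masks(c)
    g=m["green"]
    # mat: hull of green
    nn,l,s,cc=cv2.connectedComponentsWithStats(g.astype(np.uint8));
    roi=np.zeros(g.shape,bool)
    if n=="top": roi[95:155,195:258]=1
    else: roi[190:235,305:375]=1
    ys,xs=np.nonzero(g&roi);P=np.c_[xs,ys].astype(np.int32)
    w=cast(c,cv2.convexHull(P).reshape(-1,2),0)[:,:2]; print(n,"mat",circ(w),cv2.minEnclosingCircle(w.astype(np.float32)))
    roi[:]=0
    if n=="top": roi[205:275,260:300]=1
    else: roi[165:200,175:235]=1
    ys,xs=np.nonzero(m["red"]&roi);w=cast(c,np.c_[xs,ys],47)[:,:2]
    mu=w.mean(0);u,s,v=np.linalg.svd(w-mu);t=(w-mu)@v[0];print("handle",mu,v[0],np.degrees(np.arctan2(v[0][1],v[0][0])),t.min(),t.max(),mu+v[0]*t.min(),mu+v[0]*t.max())
    roi[:]=0
    if n=="top": roi[155:225,235:305]=1
    else: roi[170:225,215:290]=1
    d=big(m["dark"]&roi)
    ys,xs=np.nonzero(d);
    w=cast(c,cv2.convexHull(np.c_[xs,ys].astype(np.int32)).reshape(-1,2),45)[:,:2];print("pan",circ(w))
    im=c["color"].copy();im[d]=(255,0,255)
    r=(slice(60,275),slice(170,360)) if n=="top" else (slice(140,320),slice(180,420))
    im=cv2.resize(c["color"][r],None,fx=3.3 if n=="scene" else 2.75,fy=3.3 if n=="scene" else 2.75,interpolation=cv2.INTER_CUBIC)
    cv2.imwrite(f"pics/z_{n}.png",im[...,::-1]);print(im.shape)
E
```

```text
top mat (array([823.11542599, 105.27727919]), np.float64(81.93943412201467)) ((823.6860961914062, 104.70726013183594), 83.41446685791016)
handle [423.05222004 -74.20937664] [-0.96642787 -0.25693805] -165.1115456921603 -63.116822902606124 62.59797855721413 [484.05007705 -57.99226305] [362.55578867 -90.29317939]
pan (array([588.73858882, -33.99777414]), np.float64(77.15925107055602))
(591, 522, 3)
scene mat (array([825.73606186, 104.10686665]), np.float64(77.84665521918494)) ((815.958740234375, 85.08718872070312), 74.50647735595703)
handle [431.71805799 -77.67619767] [0.96591476 0.25886035] 15.002449959403695 -59.94398071539504 57.774822061589255 [373.81728234 -93.19331736] [487.52361128 -62.72058714]
pan (array([602.00381851, -43.54476539]), np.float64(81.85860282433929))
(594, 792, 3)
```

View pics/z_top.png

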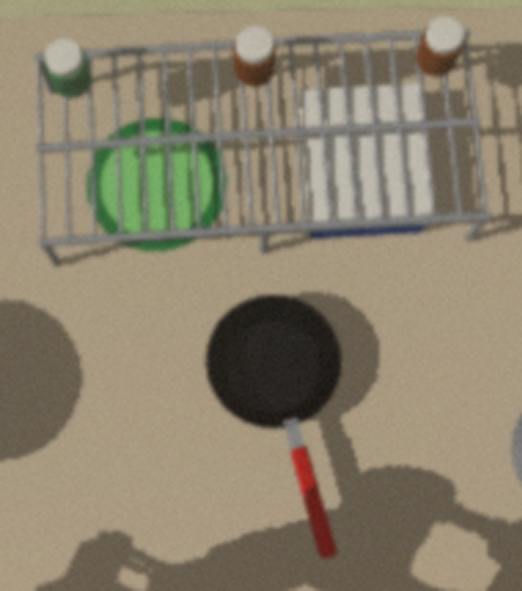

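View pics/z_scene.png

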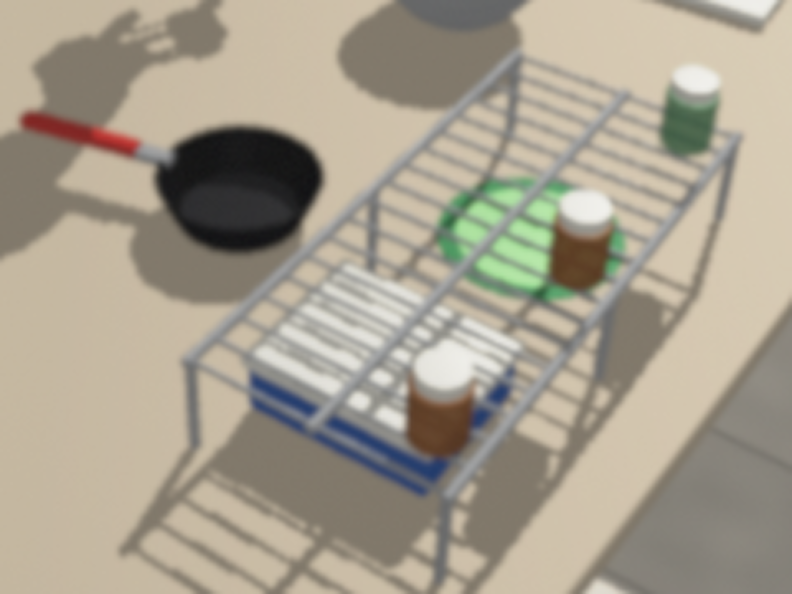

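Run:
```python
from h import *
c=bot.capture("top")
z=lambda p:np.array(p)/2.75+[170,60]
f=cast(c,z([(45,242),(265,231),(485,218)]),95);b=cast(c,z([(40,57),(250,47),(462,35)]),95);ft=cast(c,z([(55,262),(265,250),(473,237)]),0)
print("front",f,"\nback",b,"\nfeet",ft)
for q in(f,b,ft): print(np.degrees(np.arctan2(*(q[2]-q[0])[:2]))) 
s=bot.capture("scene");z=lambda p:np.array(p)/3.3+[180,140]
print("scene front",cast(s,z([(192,360),(372,195),(518,58)]),95),"feet",cast(s,z([(195,447),(372,268),(513,128)]),0),"back",cast(s,z([(448,492),(738,138)]),95))
# bowl
print("bowl",cast(c,[(134,173),(134,234),(104,203),(165,203)],85), "tub front",cast(c,np.array([(310,236),(425,229)])/2.75+[170,60],0))
```

```text
front [[ 721.99566599  225.79834027   95.        ]
 [ 729.06619426  -26.64188452   95.        ]
 [ 740.23149481 -280.49550706   95.        ]] 
back [[ 951.68583957  235.88189892   95.        ]
 [ 957.14674039  -14.63641279   95.        ]
 [ 969.24977355 -268.69617619   95.        ]] 
feet [[ 723.71361107  230.16438636    0.        ]
 [ 732.98938862  -28.72123848    0.        ]
 [ 745.01870175 -286.52199711    0.        ]]
177.93719683435816
178.006387552074
177.63879851442306
scene front [[ 751.33874978 -279.30235236   95.        ]
 [ 742.87751606  -32.43924901   95.        ]
 [ 732.35708864  227.16045706   95.        ]] feet [[ 752.40908059 -282.26639064    0.        ]
 [ 738.06268604  -19.83422425    0.        ]
 [ 727.46982486  241.72233116    0.        ]] back [[ 976.56203782 -268.49383379   95.        ]
 [ 960.05484611  240.81160887   95.        ]]
bowl [[647.50346796 394.72379019  85.        ]
 [454.2880678  389.05546628  85.        ]
 [553.05907344 489.18321321  85.        ]
 [549.47650728 292.81512133  85.        ]] tub front [[ 749.72753763  -84.5905793     0.        ]
 [ 756.19223361 -227.26706699    0.        ]]
```

```bash
cat >> h.py <<'E'
def T_tool(o=None):
    from scipy.spatial.transform import Rotation as R
    o=o or bot.get_obs();T=np.eye(4);T[:3,:3]=R.from_euler("xyz",o["tcp_rot"]).as_matrix();T[:3,3]=o["tool_pos"];return T
def rel(target,jaw_deg,o=None):
    T=T_tool(o);d=T[:3,:3].T@(np.array(target)-T[:3,3]);a=np.degrees(np.arctan2(T[1,1],T[0,1]))
    w=(jaw_deg-a+90)%180-90
    print("time",(o or bot.get_obs())["time"],"tcp",T[:3,3].round(1),"jaw",round(a,2),"shift",d.round(1),"turn",round(-w,2))
E
python3 -c "
from h import *
rel([418,-75,200],105)"
```

```text
time 0.3 tcp [227.2 473.1 248.5] jaw 64.35 shift [-409.3 -411.5   48.7] turn -40.65
```

Call:
play_rows(moves=[0, -409, -411, 49, -41, 0, -409, -411, 49, -41, 0, -409, -411, 49, -41, 0, -409, -411, 49, -41, 0, -409, -411, 49, -41, 0, -409, -411, 49, -41, 0, -409, -411, 49, -41, 0, -409, -411, 49, -41])

```text
time: 0.97
tool_pos: [327.7, 186.9, 223.4]
tcp_rot: [3.142, 0.001, -2.869]
contact_force: [1.6, 0.1, -0.8]
grip_width: 91.9
```

```bash
python3 -c "
from h import *
rel([418,-75,200],105)"
```

```text
time 0.9667 tcp [327.7 186.9 223.4] jaw 105.6 shift [ -16.5 -276.6   23.4] turn 0.6
```

Call:
play_rows(moves=[0, -17, -277, 23, 0, 0, -17, -277, 23, 0, 0, -17, -277, 23, 0, 0, -17, -277, 23, 0, 0, -17, -277, 23, 0, 0, -17, -277, 23, 0, 0, -17, -277, 23, 0, 0, -17, -277, 23, 0])

```text
time: 1.63
tool_pos: [418.9, -78.9, 200.0]
tcp_rot: [-3.14, 0.001, -2.878]
contact_force: [1.0, 0.1, 0.4]
grip_width: 91.6
```

Run:
```python
from h import *
rel([418,-75,200],105)
T=T_tool();c=bot.capture("wrist");W=np.linalg.inv(T@c["T_tool_cam"])
cv2.imwrite("pics/w1.png",c["color"][...,::-1])
m=big(masks(c)["red"]);ys,xs=np.nonzero(m);w=cast(c,np.c_[xs,ys],49,W)[:,:2]
mu=w.mean(0);u,s,v=np.linalg.svd(w-mu,full_matrices=False);t=(w-mu)@v[0];print(mu,v[0],np.degrees(np.arctan2(v[0][1],v[0][0])),t.min(),t.max(),xs.min(),xs.max(),ys.min(),ys.max())
```

```text
time 1.6333 tcp [418.9 -78.9 200. ] jaw 105.08 shift [-0.1  4.   0. ] turn 0.08
[420.67169845 -75.67088524] [0.97010673 0.24267867] 14.044692020838504 -59.27842312569981 67.0419059424094 247 267 126 250
```

View pics/w1.png

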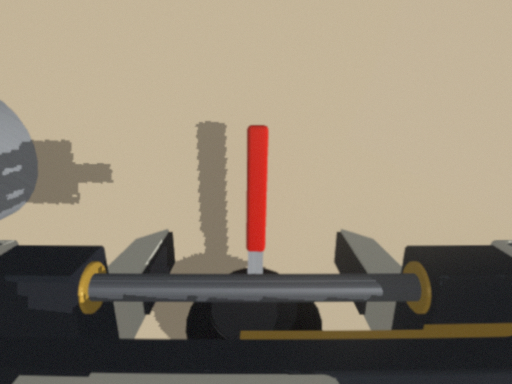

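Call:
play_rows(moves=[0, -1, 3, 40, 0, 0, -1, 3, 80, 0, 0, -1, 3, 115, 0, 0, -1, 3, 140, 0, 0, -1, 3, 150, 0, 0, -1, 3, 154, 0, 0, -1, 3, 154, 0])

```text
time: 2.27
tool_pos: [416.9, -70.1, 45.9]
tcp_rot: [3.14, -0.001, -2.873]
contact_force: [0.2, 0.3, -0.6]
grip_width: 91.6
```

Run:
```python
from h import *
rel([419.4,-75.9,46],104.6)
T=T_tool();c=bot.capture("wrist")
cv2.imwrite("pics/w2.png",c["color"][...,::-1])
```

```text
time 2.2667 tcp [416.9 -70.1  45.9] jaw 105.4 shift [-0.9 -6.2 -0.1] turn 0.8
```

View pics/w2.png

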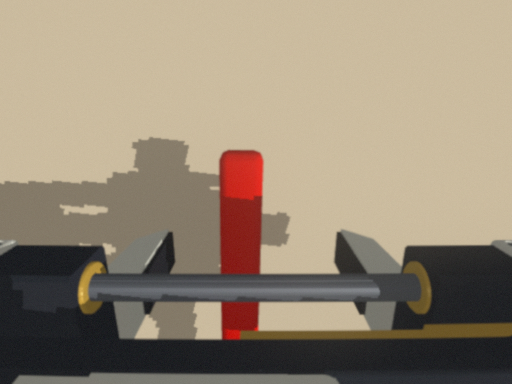

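Call:
play_rows(moves=[0, -1, -6, 0, 0.8, 0, -1, -6, 0, 0.8, 100, -1, -6, 0, 0.8, 220, -1, -6, 0, 0.8, 220, -1, -6, 0, 0.8, 220, -1, -6, 0, 0.8, 220, -1, -6, 0, 0.8, 220, -1, -6, 0, 0.8])

```text
time: 2.98
tool_pos: [419.9, -76.5, 46.4]
tcp_rot: [3.141, 0.0, -2.888]
contact_force: [0.4, -0.4, -0.2]
grip_width: 56.8
```

Call:
play_rows(moves=[220, 0, 0, 0, 0, 220, 0, 0, 0, 0, 220, 0, 0, 0, 0, 220, 0, 0, 0, 0])

```text
time: 3.32
tool_pos: [419.9, -76.6, 46.3]
tcp_rot: [3.141, -0.0, -2.888]
contact_force: [0.1, -0.3, -0.3]
grip_width: 29.7
```

Run:
```python
from h import *
rel([419.4,-75.9,46],104.6)
T=T_tool();c=bot.capture("wrist");W=np.linalg.inv(T@c["T_tool_cam"])
cv2.imwrite("pics/w3.png",c["color"][...,::-1])
m=big(masks(c)["red"]);ys,xs=np.nonzero(m);k=ys<265
w=cast(c,np.c_[xs,ys][k],49,W)[:,:2];L=np.linalg.inv(T)@np.c_[w,np.full(len(w),49),np.ones(len(w))].T
r=ys[k];top=L[:2,r==r.min()+1].mean(1);print("handle end in tool",top, "y at rows",[(a,L[1,r==a].mean().round(2)) for a in(180,220,260)])
c=bot.capture("top");m=masks(c)
roi=np.zeros(m["red"].shape,bool);roi[150:230,230:310]=1
d=big(m["dark"]&roi);ys,xs=np.nonzero(d);P=cv2.convexHull(np.c_[xs,ys].astype(np.int32)).reshape(-1,2);w=cast(c,P,45)[:,:2];print("pan",circ(w))
cv2.imwrite("pics/t3.png",c["color"][...,::-1])
```

```text
time 3.3167 tcp [419.9 -76.6  46.3] jaw 104.54 shift [0.4 0.8 0.3] turn -0.06
handle end in tool [59.40907443  0.85220613] y at rows [(180, np.float64(0.84)), (220, np.float64(0.35)), (260, np.float64(0.31))]
pan (array([588.56637942, -33.93391525]), np.float64(76.88255527996417))
```

View pics/w3.png

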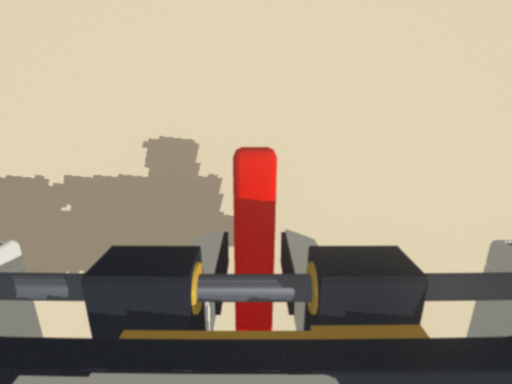

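View pics/t3.png

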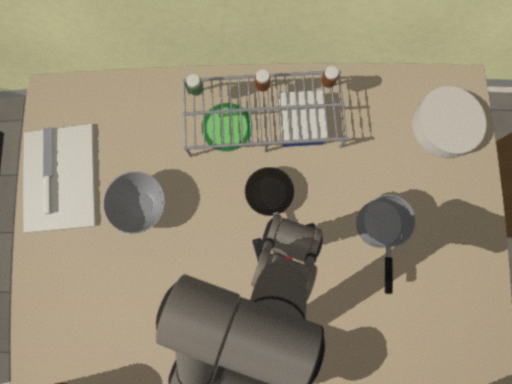

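Call:
play_rows(moves=[220, 0, 0, 0, 0, 220, 0, 0, 0, 0, 220, 0, 0, 0, 0, 220, 0, 0, 0, 0])

```text
time: 3.75
tool_pos: [419.9, -76.6, 46.3]
tcp_rot: [3.141, -0.0, -2.888]
contact_force: [0.8, 0.2, -0.2]
grip_width: 19.8
```

Run:
```python
from h import *
d=175.6;a=np.radians(2.2)
# waypoint: pan centre on bay axis, 190 mm before the goal
for s in(225,0):
    C=np.array([824.5,105])-s*np.array([np.cos(a),np.sin(a)]);g=C-d*np.array([np.cos(a),np.sin(a)]);print(C,g);rel([*g,46.3],92.2)
```

```text
[599.66584381  96.36274296] [424.19527569  89.62184368]
time 3.75 tcp [419.9 -76.6  46.3] jaw 104.54 shift [-45.8 159.8   0. ] turn 12.34
[824.5 105. ] [649.02943188  98.25910072]
time 3.75 tcp [419.9 -76.6  46.3] jaw 104.54 shift [-265.6  111.7    0. ] turn 12.34
```

Call:
play_rows(moves=[220, -2, 5, 0, 0.5, 220, -5, 15, 0, 1.2, 220, -8, 27, 0, 2, 220, -11, 39, 0, 3, 220, -15, 51, 0, 4, 220, -18, 63, 0, 5, 220, -21, 74, 0, 6, 220, -23, 82, 0, 6.4])

```text
time: 4.42
tool_pos: [421.6, 9.5, 46.3]
tcp_rot: [3.141, 0.0, -3.002]
contact_force: [-0.5, -2.2, -1.3]
grip_width: 19.3
```

Run:
```python
from h import *
print(bot.get_obs()["contact_force"],bot.get_obs()["grip_width"]);rel([424.2,89.6,46.3],92.2)
```

```text
[-0.48039894 -2.21242893 -1.25043781] 19.273551819109795
time 4.4167 tcp [421.6   9.5  46.3] jaw 98.02 shift [-13.8  79.    0. ] turn 5.82
```

Call:
play_rows(moves=[220, -2, 10, 0, 0.8, 220, -4, 22, 0, 1.6, 220, -6, 34, 0, 2.6, 220, -8, 46, 0, 3.6, 220, -10, 57, 0, 4.4, 220, -12, 67, 0, 5, 220, -13, 75, 0, 5.5, 220, -14, 79, 0, 5.8])

```text
time: 5.08
tool_pos: [424.0, 89.6, 46.3]
tcp_rot: [3.142, -0.0, -3.102]
contact_force: [-1.2, -3.8, 1.6]
grip_width: 19.9
```

```bash
cat > look.py <<'E'
from h import *
import sys
o=bot.get_obs();print(o["contact_force"],o["grip_width"]);rel([649,98.3,46.3],92.2)
T=T_tool();c=bot.capture("wrist");W=np.linalg.inv(T@c["T_tool_cam"])
m=big(masks(c)["red"]);ys,xs=np.nonzero(m);k=ys<265
w=cast(c,np.c_[xs,ys][k],49,W)[:,:2];L=np.linalg.inv(T)@np.c_[w,np.full(len(w),49),np.ones(len(w))].T
r=ys[k];print("handle end in tool",L[:2,r==r.min()+1].mean(1),[(a,L[1,r==a].mean().round(2)) for a in(180,220,260)])
c=bot.capture("top")
im=cv2.resize(c["color"][60:275,170:360],None,fx=2.75,fy=2.75,interpolation=cv2.INTER_CUBIC)
cv2.imwrite(f"pics/{sys.argv[1]}t.png",im[...,::-1])
s=bot.capture("scene")
im=cv2.resize(s["color"][140:320,180:420],None,fx=3.3,fy=3.3,interpolation=cv2.INTER_CUBIC)
cv2.imwrite(f"pics/{sys.argv[1]}s.png",im[...,::-1])
roi=np.zeros(c["color"].shape[:2],bool);roi[100:230,190:262]=1
d=big((c["color"].max(2)<58)&roi);ys,xs=np.nonzero(d);print("dark bbox",xs.min(),xs.max(),ys.min(),ys.max());P=cv2.convexHull(np.c_[xs,ys].astype(np.int32)).reshape(-1,2);w=cast(c,P,45)[:,:2];print("pan",circ(w))
E
python3 look.py a
```

```text
[-1.15815275 -3.78074484  1.57480284] 19.893997282429837
time 5.0833 tcp [424.   89.6  46.3] jaw 92.29 shift [-2.252e+02 -3.000e-01 -1.000e-01] turn 0.09
handle end in tool [59.56440811  1.70984178] [(180, np.float64(1.72)), (220, np.float64(1.28)), (260, np.float64(0.55))]
dark bbox 206 253 166 211
pan (array([597.72981953,  93.27836727]), np.float64(76.32883014222188))
```

View pics/at.png

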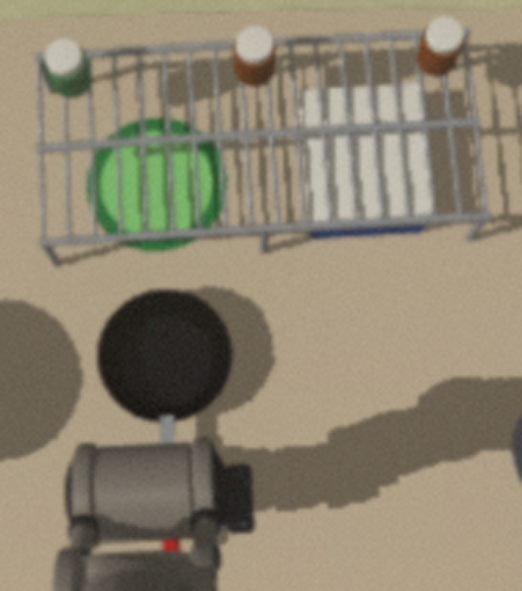

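View pics/as.png

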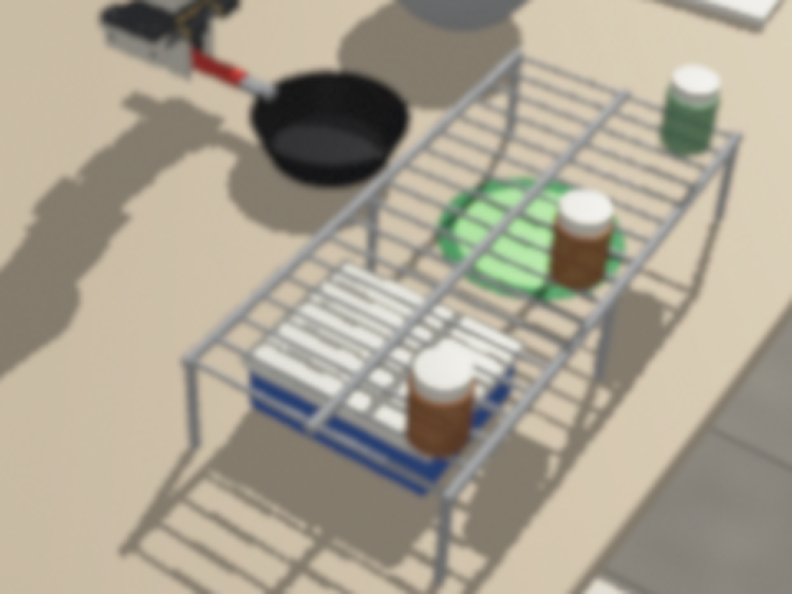

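Call:
play_rows(moves=[220, -6, 0, 0, 0, 220, -18, 0, 0, 0, 220, -34, 1, 0, -0.2, 220, -50, 1, 0, -0.4, 220, -66, 1, 0, -0.6, 220, -82, 2, 0, -0.8, 220, -96, 2, 0, -0.8, 220, -105, 2, 0, -0.8])

```text
time: 5.9
tool_pos: [528.8, 94.8, 46.2]
tcp_rot: [3.141, -0.003, -3.086]
contact_force: [-6.4, -0.2, 4.1]
grip_width: 19.6
```

```bash
python3 look.py b
```

```text
[-6.39916589 -0.19179373  4.05795003] 19.58747645296033
time 5.9 tcp [528.8  94.8  46.2] jaw 93.18 shift [-120.2   -3.2   -0.5] turn 0.98
handle end in tool [59.55067913  1.05939989] [(180, np.float64(1.05)), (220, np.float64(0.81)), (260, np.float64(0.79))]
dark bbox 203 249 147 178
pan (array([696.92225742, 103.23444798]), np.float64(71.793846577381))
```

View pics/bt.png

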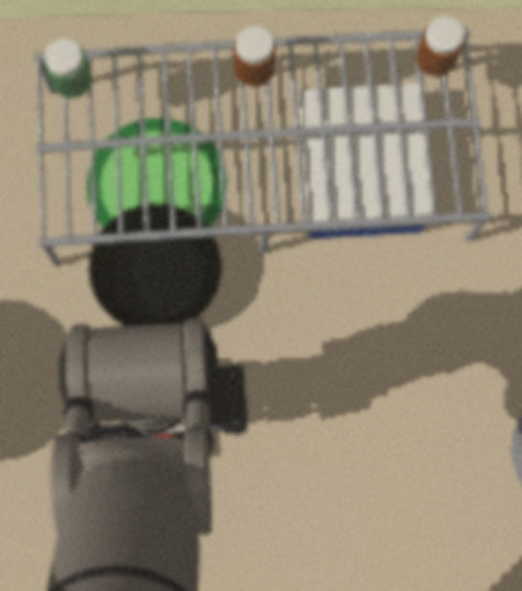

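View pics/bs.png

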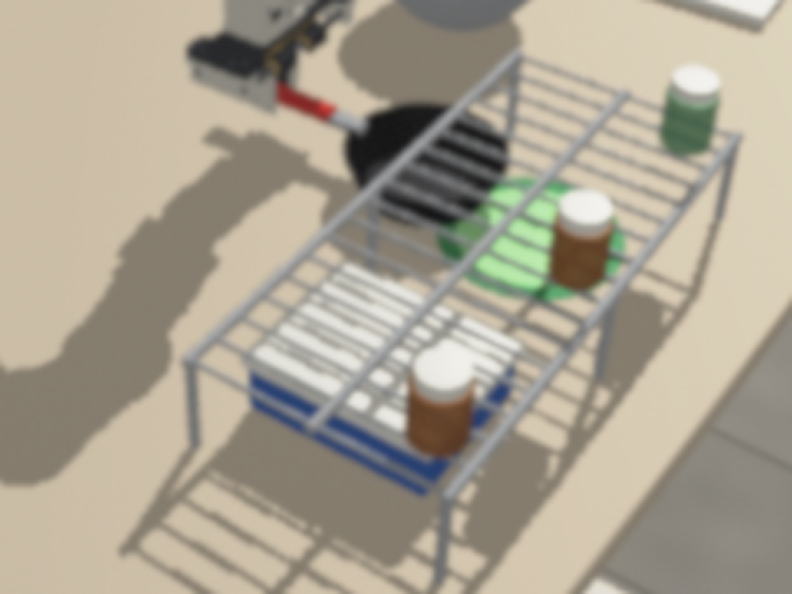

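Call:
play_rows(moves=[220, -6, 0, 0, 0, 220, -18, 0, 0, 0, 220, -34, -1, 0, 0.2, 220, -50, -1, 0, 0.4, 220, -66, -2, 0, 0.5, 220, -82, -2, 0, 0.5, 220, -96, -2, 0, 0.5, 220, -106, -2, 0, 0.5])

```text
time: 6.72
tool_pos: [634.2, 98.8, 46.2]
tcp_rot: [3.141, -0.004, -3.095]
contact_force: [-7.1, -0.2, 5.3]
grip_width: 19.7
```

```bash
python3 look.py c
```

```text
[-7.09342153 -0.22245432  5.34188242] 19.747987362138893
time 6.7167 tcp [634.2  98.8  46.2] jaw 92.66 shift [-14.7  -1.2  -0.2] turn 0.46
handle end in tool [59.5494525  1.0583555] [(180, np.float64(1.05)), (220, np.float64(0.81)), (260, np.float64(0.79))]
dark bbox 236 256 112 182
pan (array([739.72992942,  41.44510613]), np.float64(102.09056163464372))
```

View pics/ct.png

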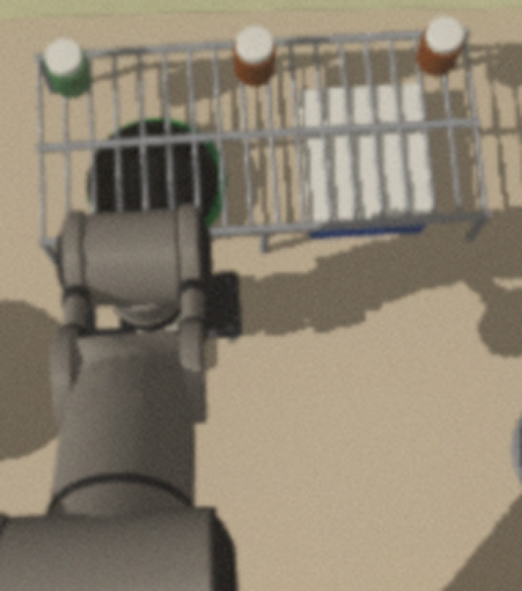

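View pics/cs.png

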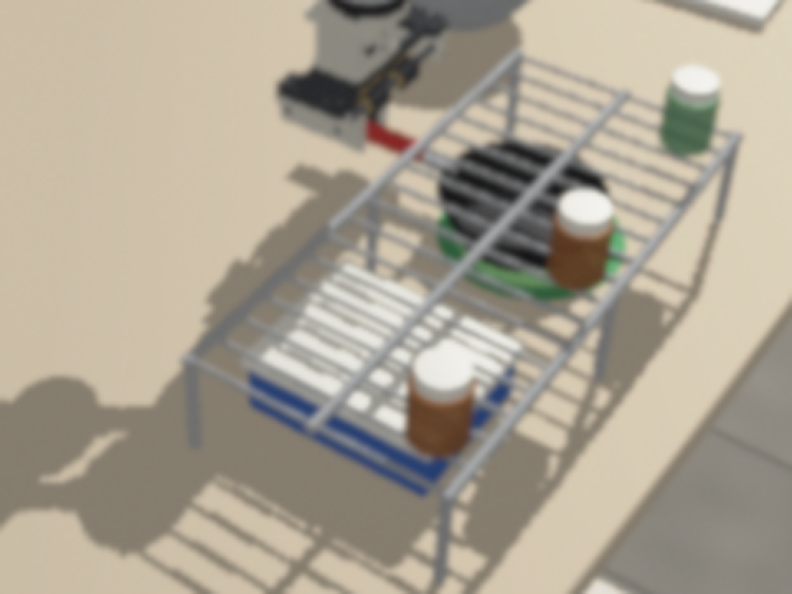

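Call:
play_rows(moves=[220, -4, 0, 0, 0, 220, -9, -0.5, 0, 0, 220, -13, -1, 0, 0, 220, -14, -1, 0, 0, 220, -14, -1, 0, 0, 220, -14, -1, 0, 0])

```text
time: 7.37
tool_pos: [647.5, 98.6, 46.3]
tcp_rot: [3.141, -0.003, -3.095]
contact_force: [-5.8, 0.1, 3.7]
grip_width: 19.8
```

```bash
python3 look.py d
cat > edge.py <<'E'
from h import *
c=bot.capture("top");V=cv2.cvtColor(c["color"],cv2.COLOR_RGB2HSV)[...,2]
g=c["color"].astype(int);
d=(g.max(2)<70)
for y in range(100,150): print(y,"".join("#" if d[y,x] else ("g" if g[y,x,1]>g[y,x,0]+25 else ".") for x in range(195,262)))
E
python3 edge.py
```

```text
[-5.84296791  0.07294063  3.66940715] 19.845570080933456
time 7.3667 tcp [647.5  98.6  46.3] jaw 92.66 shift [-1.5 -0.4 -0. ] turn 0.46
handle end in tool [59.54035591  1.05845892] [(180, np.float64(0.83)), (220, np.float64(0.81)), (260, np.float64(0.79))]
dark bbox 236 256 112 178
pan (array([751.29263297,  17.99411637]), np.float64(98.52105458010388))
100 ...................................................................
101 ...................................................................
102 ............................######.................................
103 ......................###...#######..###...........................
104 ...................######...#######..######........................
105 ...................######...#######..#######.......................
106 ...................#######..#######..#######.......................
107 ...............#...#######..#######..#######.......................
108 ..............##...#######..#######...#............................
109 .............###...######..........................................
110 ....................
[... 2155 characters left out ...]
................................#####...............
141 ...............................................#####...............
142 ...............................................#####...............
143 ...............................................#####...............
144 ...............................................#####...............
145 ...............................................#####...............
146 ...............................................#####...............
147 ...............................................####................
148 ................................................###................
149 ................................................###................
```

View pics/dt.png

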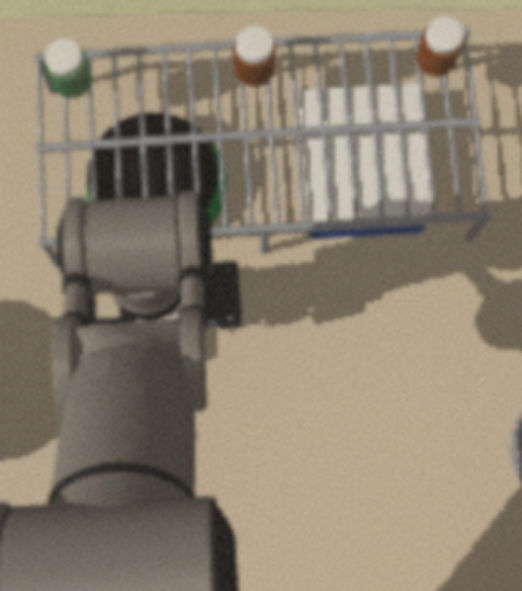

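View pics/ds.png

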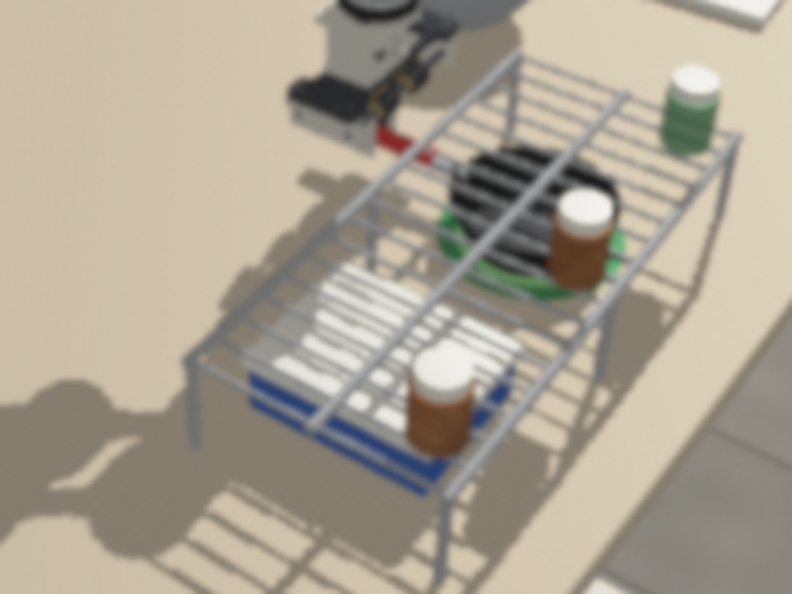

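Run:
```python
from h import *
from scipy.optimize import least_squares
c=bot.capture("top")
P=np.array([(28,102),(31,102),(33,102),(22,103),(24,103),(39,103),(19,104),(42,104),(43,105),(15,107),(14,108),(13,109),(53,116),(53.5,119),(53,122)])+[195,0]
w=cast(c,P,45)[:,:2]
for r in(76.5,77,78,79):
    s=least_squares(lambda q:np.linalg.norm(w-q,axis=1)-r,[820,105],loss="soft_l1");print(r,s.x.round(1),s.fun.round(1))
```

```text
76.5 [818.8 106.6] [-1.2 -1.7 -1.3  0.5 -1.8  0.   1.7  1.1 -0.1  0.8  0.6  0.6  3.   2.1
 -0.7]
77 [818.2 106.7] [-1.1 -1.6 -1.2  0.5 -1.8  0.1  1.7  1.2 -0.1  0.7  0.4  0.4  2.8  1.8
 -1.1]
78 [817.1 106.7] [-0.9 -1.4 -1.   0.6 -1.7  0.2  1.7  1.2 -0.1  0.6  0.3  0.2  2.2  1.
 -2. ]
79 [815.9 106.8] [-0.7 -1.2 -0.8  0.7 -1.5  0.3  1.7  1.3 -0.1  0.5  0.  -0.1  1.7  0.3
 -2.8]
```

Call:
play_rows(moves=[220, -1.5, -0.4, 0, 0, 220, -2.5, -0.7, 0, 0.2, 220, -2.5, -0.7, 0, 0.2, 220, -2.5, -0.7, 0, 0.2, 150, -2.5, -0.7, 0, 0.2, 80, -2.5, -0.7, 0, 0.2, 0, -2.5, -0.7, 0, 0.2, 0, -2.5, -0.7, 0, 0.2])

```text
time: 8.28
tool_pos: [651.7, 97.8, 46.3]
tcp_rot: [3.142, 0.0, -3.099]
contact_force: [-0.4, -0.4, -0.4]
grip_width: 41.8
```

Call:
play_rows(moves=[0, 0, 0, 0, 0, 0, 0, 0, 0, 0, 0, 0, 0, 0, 0, 0, 0, 0, 0, 0, 0, 0, 0, 0, 0, 0, 0, 0, 0, 0, 0, 0, 0, 0, 0, 0, 0, 0, 0, 0])

```text
time: 8.95
tool_pos: [651.6, 97.9, 46.3]
tcp_rot: [3.142, -0.0, -3.099]
contact_force: [0.6, -0.3, -0.2]
grip_width: 91.0
```

```bash
python3 look.py e
```

```text
[ 0.55179487 -0.26406747 -0.20624839] 90.96687639408493
time 8.95 tcp [651.6  97.9  46.3] jaw 92.44 shift [2.6 0.5 0. ] turn 0.24
handle end in tool [61.30310178  1.2747202 ] [(180, np.float64(1.28)), (220, np.float64(1.28)), (260, np.float64(0.79))]
dark bbox 236 256 112 179
pan (array([746.44027526,  49.90744905]), np.float64(100.39584029648476))
```

Call:
play_rows(moves=[0, 15, 0, 0, 0, 0, 40, 0, 0, 0, 0, 60, 0, -5, 0, 0, 75, 0, -40, 0, 0, 90, 0, -80, 0, 0, 120, 0, -120, 0, 0, 150, 0, -150, 0, 0, 180, 0, -160, 0])

```text
time: 9.77
tool_pos: [472.9, 90.2, 209.7]
tcp_rot: [-3.142, 0.007, -3.099]
contact_force: [-0.3, -0.5, 0.8]
grip_width: 92.1
```

```bash
python3 - <<'E'
from h import *
from scipy.optimize import least_squares
rel([0,0,0],90)
T=T_tool();w_=bot.capture("wrist");W=np.linalg.inv(T@w_["T_tool_cam"]);cv2.imwrite("pics/w5.png",w_["color"][...,::-1])
for n,c,W in(("wrist",w_,W),("top",bot.capture("top"),None)):
    m=masks(c)["red"]
    if n=="top":
        roi=np.zeros(m.shape,bool);roi[120:230,200:258]=1;m&=roi
        im=cv2.resize(c["color"][60:275,170:360],None,fx=2.75,fy=2.75,interpolation=cv2.INTER_CUBIC);cv2.imwrite("pics/ft.png",im[...,::-1])
    if not m.any(): print(n,"no red");continue
    ys,xs=np.nonzero(big(m));w=cast(c,np.c_[xs,ys],49 if n=="wrist" else 47,W)[:,:2]
    mu=w.mean(0);v=np.linalg.svd(w-mu,full_matrices=False)[2][0];v*=np.sign(v[0]);t=(w-mu)@v
    e=mu+v*t.min();print(n,"end",e,"ang",np.degrees(np.arctan2(v[1],v[0])),"len",np.ptp(t),"centre",e+235*v, "ctr from mid",mu+v*(t.min()+t.max())/2+170*v)
s=bot.capture("scene")
im=cv2.resize(s["color"][140:320,180:420],None,fx=3.3,fy=3.3,interpolation=cv2.INTER_CUBIC);cv2.imwrite("pics/fs.png",im[...,::-1])
E
python3 edge.py | sed -n 1,55p
```

```text
time 9.7667 tcp [472.9  90.2 209.7] jaw 92.43 shift [477.7 -70.  206.6] turn 2.43
wrist end [614.30769983  96.99368444] ang 3.7871470762687363 len 39.79759315268174 centre [848.79453271 112.51544997] ctr from mid [803.79181633 109.53651251]
top end [589.64211152  97.50395967] ang 1.9887790727450565 len 126.09803241422236 centre [824.50055754 105.65934637] ctr from mid [822.55074894 105.59163987]
100 ...................................................................
101 ............................#######................................
102 ......................####..#######..###...........................
103 ....................######..#######..######........................
104 ...................#######..#######..#######.......................
105 ..................########..#######..#######.......................
106 ..................########..#######..#######.......................
107 ...............#..########..#######..#######...#...................
108 ..............###.########..#######...###..........................
109 .............###...######........................
[... 2198 characters left out ...]
g##..#######..########..######....#g#...............
141 ............ggggg...#######..########..####........................
142 ............gggggg..#######...######...##..........................
143 .............ggggg...######........#...............................
144 ..............gggg.................................................
145 ...................................................................
146 ...................................................................
147 .....................................ggggg.........................
148 .........................gggg......ggggggg.........................
149 ........................ggggg......ggggg...........................
```

View pics/ft.png

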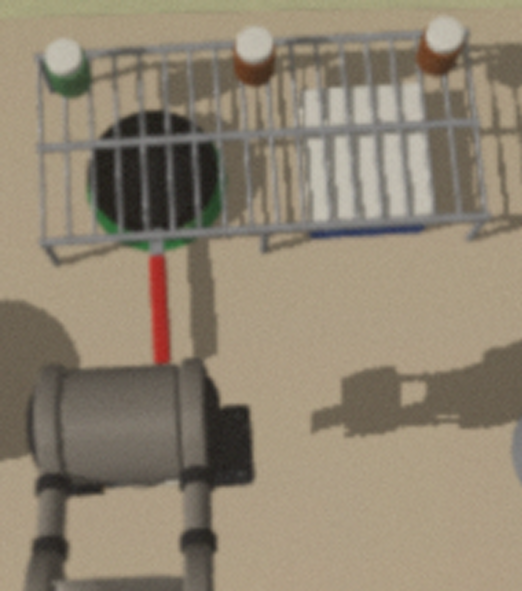

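View pics/fs.png

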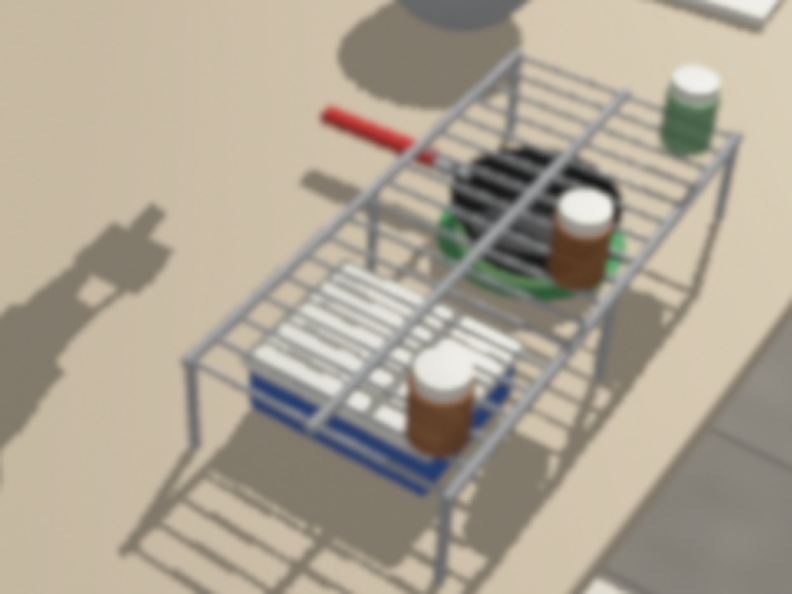

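View pics/w5.png

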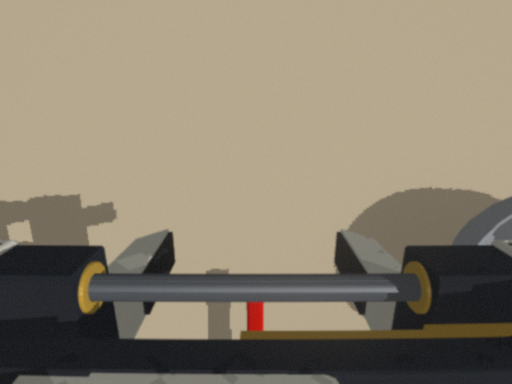

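```bash
python3 -c "
from plant import bot
o=bot.get_obs();print(o['time'],o['contact_force'],abs(o['dq']).max());bot.close_job()"
```

```text
9.9667 [ 0.72225548 -0.54226366 -0.4261845 ] 0.05655772769838689
the job is handed in; nothing more can be done
```

The pan is parked on the green mat in the left bay with its handle pointing straight out of the front. I handed the job in at about 10 s of the 42 s allowed.

**What I did:** I gripped the red handle about 175 mm from the pan's centre. I slid the pan sideways until it lined up with the left bay while turning it straight, then pushed it in along the counter. I then opened the gripper, backed off along the handle and raised clear.

**Last checks, from the top camera:**

| | Measured | Goal |
|---|---|---|
| Pan centre | about (823.5, 105.6) mm | mat at (823.5, 105) mm |
| Handle direction | 2.0° | rack about 2.2° |

- **Contact:** The pushing force in the readings stayed at about 9 N or less. I saw no sign of anything touching the rack, and the tub, jars and bowl showed no movement in the pictures.
- **Disagreements between measurements:**
  - Before the final 2.5 mm nudge, a fit to the pan's far rim through the rods put it about 5 mm short in x. The arm's own position and the handle measurement did not agree, so I moved only 2.5 mm and did not repeat the rim fit.
  - The mat position worked out from the rack's edges came out about 3 mm deeper in x than the mat itself.
  - The scene camera read x about 10 mm larger than the top camera for the handle, the pan and most of the rack. I relied on the top camera, which sees both the pan and the mat.
  - In the final wrist picture only 40 mm of the handle was visible, so I did not use its estimate.

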